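Shut the sample drawer and hold the slide flush on the sloped reading stage

TASK

The culture dish is loaded in the slide reader: first push its sample drawer fully shut. Then pick up the glass slide carrier by its orange fin, tilt it to match the reader's sloped stage, and press it flush and centred on the stage plate, gently but firmly enough that the sprung plate gives a little. Finish while still gripping the carrier and holding it pressed there, and leave the other things on the bench alone.

Things in the scene. Friction and masses are not known exactly. Their poses are not given: they have to be found in the camera images.
- reader: White slide reader, housing 200 deep (x) x 200 wide (y) x 80 mm high, fixed to the bench, turned up to 0.25 rad; origin at the centre of its underside. Its drawer is in its -x side, towards the robot; a sloped head stands on its top.
- drawer_front (a point): Centre of the outer face of the grey drawer front panel (140 wide, 54 high, 12 mm thick; 16 to 70 mm above the bench; a dark strip marks its upper part). x axis: level into the reader, the way to push; y left, z up. Shut, the face stands 12 mm in front of the housing. A pink culture dish is seated fast in the drawer.
- drawer (a joint): How far the drawer is out, m: 0 = fully shut (end stop), starts 0.045 to 0.075 out. Slides with about 1.5 N of friction and stays where it is left.
- stage_face (a point): Centre of the upper face of the aluminium stage plate, 88 up the slope x 108 mm across, dark green strip in its middle; 115 to 150 mm above the bench. z axis: outward normal, leaning towards the drawer side by the slope, which differs each time (0.35 to 0.66 rad from vertical); x: up the slope; y: level, across.
- stage_plate: The same plate, sprung on the sloped grey head (105 x 125 mm); origin 18 mm below the centre of its face, axes as stage_face. Along its normal it starts to give at about 2 N and sinks 1 mm for each further 1 N, to a stop after 9 mm; it does not tilt, and the head does not turn when pressed.
- slide_center (a point): Centre of the loose slide carrier, 60 g: black plate 56 (x) x 84 (y) x 5 mm with a glass slide set in it, and on its middle an upright orange fin 28 (x) x 12 (y) x 33 mm high, gripped across its 12 mm. The point is 19 mm above the flat underside and below the fin's top; z up the fin. Both ways round are alike; on the stage its 84 mm side lies across the slope.
- slide: The same slide carrier, which starts flat on the rest; origin at the centre of its flat underside, axes as slide_center.
- rest: Fixed blue rest with a cork top on which the carrier starts, 100 (x) x 120 (y) x 12 mm high; origin at the centre of its underside. To the left or the right of the reader.
- tube_rack: Bystander: orange tube rack with four capped tubes, 50 x 110 mm, 93 high, loose; origin at the centre of its underside.
- bottle: Bystander: glass jar with orange cap, 56 mm across, 85 high, loose; origin at the centre of its underside.
- tip_box: Bystander: yellow and white pipette tip box, 85 x 120 mm, 75 high, loose; origin at the centre of its underside.
There are look-alikes about, which are no part of the job. What is shaped like the slide but green is not meant.

How it is judged:
By the outcome, as a careful person would: the job done as asked, in the order asked, and still so for the second after the job is handed in, while the arm keeps its last pose, push and grip.
It also fails if it takes over 59 s, if anything falls off the work surface, if the arm or the gripper's body presses on something with over 40 N, if the wrist force passes 120 N, or if a joint passes its speed limit or range.

ROBOT

A 6-joint arm with a two-finger parallel gripper is mounted at the origin on the work surface. World frame = base frame: x ahead of the robot, y to its left, z up, the work surface at z = 0. Lengths are in m, angles in rad, forces in N, time in s.
With the tool pointing down it reaches from about 0.425 to 0.95 m from the base axis. Payload 3.5 kg.
Tool frame: the origin (TCP) lies at the very end of the fingers, on their centre line; the grasp point (between the pads) lies 19 mm behind it; y points along the fingers, z is the direction in which the jaws open and shut, and the axes are right-handed (so a half turn about y gives the same grasp; the last joint's range is limited). The gripper opens to 85 mm and grips with 20 to 120 N. Pads are 22 mm wide; open, the fingers measure 114 mm over their backs; the gripper's body (76 mm by 85 mm) begins 54 mm behind the grasp point. The pads swing forward as they close: fully open they stand 13 mm farther back than shut.
Start: joints at [1.197, 0.286, 1.577, -0, 1.279, -0.15], TCP at [0.15, 0.658, 0.231] pointing down, gripper open.
Joint ranges: [-2.77, 2.77], [-0.9, 2.22], [0.21, 2.48], [-1.53, 4.67], [0.24, 2.81], [-2.84, 2.84]. Speed limits (rad/s): [2.79, 2.79, 3.14, 3.14, 3.14, 3.14].

INTERFACE

Orientations are given as a unit quaternion [x, y, z, w].
In Python, from plant import ctrl gives the robot as it stands. The module is installed in compiled form; this text tells all that it offers.
- The arm moves only by the tool jog_arm, never from a script. Its argument "deltas" is a list of rows, each a list of 3 entries, a list of its own where there are three numbers: the turn, a rotation vector about the tool's x, y, z in rad, then the shift along the tool's x, y, z in m, then the opening, from 0 (shut) to 1 (fully open). In form: [[[wx, wy, wz], [dx, dy, dz], gripper], ...]. A call has 1 to 10 rows; each row is the pose to reach, as a shift and turn from the pose measured when the call began, along the tool's axes at that moment; what a row does not reach only later rows make up. A row lasts 1/12 s, in which the tool goes at most 41.7 mm and 7.16 degrees, less where a joint would pass 70% of its speed; a pose out of reach is approached as far as the arm can. A call with a gripper value outside its range is refused whole. The fingers move at their own pace and stop on an object; "force" is the grip in N (left out, the last holds). Time passes only in rows, so rows that repeat a pose let the fingers close. It gives the time, the measured TCP pose, the force and the opening at its end, in the units of the state.
- ctrl.get_state(): the state, without advancing time (a new reading comes with each control period).
- ctrl.read_camera(name): name is "scene" or "top" or "wrist"; returns a dict with "pixels" (400x640x3 uint8, blue, green, red), "range_z" (400x640 float32, m along the optical axis (not along the pixel's ray), 0 where there is no reading), "fx", "fy", "cx", "cy" (pixels), "T" (4x4, takes a point from camera to world coordinates); the wrist camera has in their place "mount" (4x4, takes a point from camera to tool coordinates, whose origin is the TCP and whose axes are the tool frame's). Camera axes: x right, y up, looking along -z (the intrinsics and any distortion apply to the point x, -y, -z); pixel columns grow to the right and rows downward; lengths in m; the calibration is good to about 2 mm. A picture is of the moment at which its call begins: read the wrist's pose just before it.
- ctrl.sign_off(): hands the job in, once; it reports no verdict.
The state is a dict: "time": time; "qpos": joint angles; "dq": joint speeds; "joint_efforts": joint torques, N m; "eef_pos": TCP position; "tcp_rot": TCP orientation; "contact_force": force on the tool from outside, world axes, zero at the start; "wrist_torque": the same for the moment, N m; "opening": opening from 0.0 (shut) to 1.0 (fully open).
Only numpy, scipy, OpenCV 4.12 (cv2) and the standard library are available. Lean on these libraries where they do the work, as an engineer would, in place of code of your own. Each camera call takes 0.05 s, during which the arm holds its last target.

## Working session

There is one attempt and no reset: what is moved stays moved. The work goes in short steps, Python scripts to look and compute and a tool call to move; the robot and the scene stay as the last step left them, time stands still between calls to the robot, and variables do not carry over. Pictures are saved under pics/ and viewed, and the job is handed in when it is done.

Besides the shell and the picture viewer there is one more tool, called after "Request:" as name(argument=value, ...), one argument or row to a line, values as JSON. jog_arm: Moves the arm, as the interface text tells. Its arguments: {"type":"object","properties":{"deltas":{"type":"array","items":{"type":"array"}},"force":{"type":"number"}},"required":["deltas"]}

```bash
mkdir -p pics; cat > h.py <<'E'
import numpy as np,cv2
from plant import ctrl
from scipy.spatial.transform import Rotation as R
def cam(n):
    s=ctrl.get_state(); c=ctrl.read_camera(n)
    if 'T' not in c or c.get('T') is None:
        T=np.eye(4);T[:3,:3]=R.from_quat(s['tcp_rot']).as_matrix();T[:3,3]=s['eef_pos'];c['T']=T@c['mount']
    return c
def pts(c):
    z=c['range_z'];h,w=z.shape;v,u=np.mgrid[:h,:w]
    P=np.stack([(u-c['cx'])/c['fx']*z,-(v-c['cy'])/c['fy']*z,-z],-1)
    W=P@c['T'][:3,:3].T+c['T'][:3,3]; W[z==0]=np.nan
    return W
E
python3 - <<'E'
from h import *
print(ctrl.get_state())
for n in ['scene','top','wrist']:
    c=cam(n);cv2.imwrite(f'pics/{n}0.png',c['pixels']);np.savez(f'{n}0.npz',**c);print({k:v for k,v in c.items() if k not in('pixels','range_z')}, (c['range_z']==0).mean())
E
```

```text
{'time': 0.0, 'qpos': array([ 1.19705275e+00,  2.87201582e-01,  1.57818593e+00,  2.12060245e-05,
        1.27859211e+00, -1.50007580e-01]), 'dq': array([ 1.82929664e-03,  1.25221915e-03, -7.66343828e-04, -1.49968919e-04,
       -1.66182463e-03,  9.49430459e-05]), 'joint_efforts': array([-7.14083690e-04, -4.05988812e+01, -2.92625427e+01, -1.62735332e-04,
        5.84434223e-03,  1.56898281e-07]), 'eef_pos': array([0.149493  , 0.65756248, 0.22991839]), 'tcp_rot': array([ 0.70349941, -0.07916525,  0.07871442, -0.70187284]), 'contact_force': array([-0.11040444,  0.3354823 , -0.48192277]), 'wrist_torque': array([ 0.01002371, -0.04532072,  0.0136148 ]), 'opening': 0.9965057932947338}
{'fx': 516.6573024084561, 'fy': 516.6573024084561, 'cx': 323.56427901840254, 'cy': 203.65259131852542, 'T': array([[-0.68419047, -0.49911037,  0.53176334,  1.11803476],
       [ 0.72909617, -0.48548324,  0.48241559,  0.58380404],
       [ 0.01738357,  0.71777076,  0.69606246,  0.9035886 ],
       [ 0.        ,  0.        ,  0.        ,  1.        ]])} 0.00395703125
{'fx': 442.95572057710996, 'fy': 442.95572057
[... 338 characters left out ...]
42973396, 'fy': 354.1697042973396, 'cx': 315.3145371595001, 'cy': 203.51822111048352, 'mount': array([[-1.07129265e-04, -9.63403359e-01, -2.68055884e-01,
        -6.86669447e-02],
       [-3.26604954e-04,  2.68055905e-01, -9.63403304e-01,
        -1.43104466e-01],
       [ 9.99999941e-01, -1.56603082e-05, -3.43368942e-04,
         5.44458531e-05],
       [ 0.00000000e+00,  0.00000000e+00,  0.00000000e+00,
         1.00000000e+00]]), 'T': array([[ 0.22177703, -0.93960133, -0.26069962,  0.08269933],
       [ 0.97509575,  0.21321121,  0.06106762,  0.67319421],
       [-0.00179514, -0.26775048,  0.96348661,  0.37318849],
       [ 0.        ,  0.        ,  0.        ,  1.        ]])} 0.0040234375
```

View pics/scene0.png

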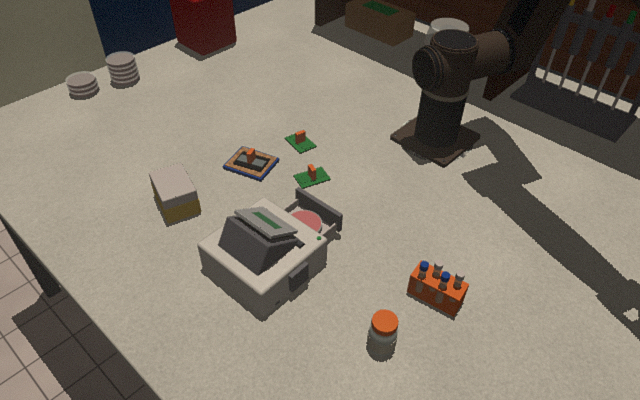

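View pics/top0.png

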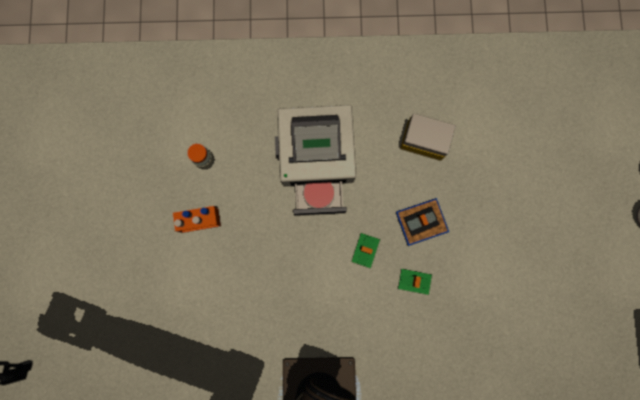

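View pics/wrist0.png

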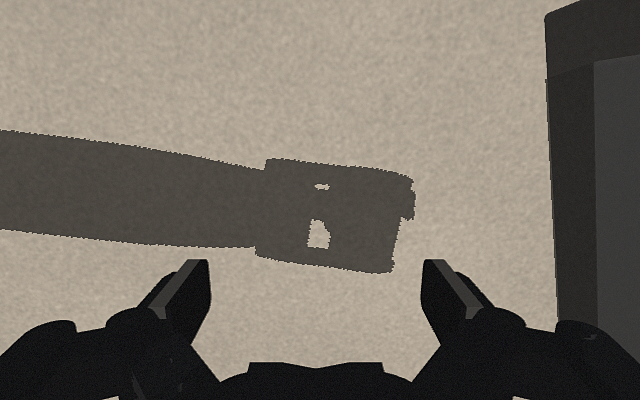

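The top view shows the reader at about (317,145) with its drawer open and facing down the image at (320,210). The real carrier is on the blue rest at (423,221), and the green look-alikes are at (366,250) and (415,281). Next I'll measure.

```bash
python3 - <<'E'
from h import *
def ld(n): return dict(np.load(n+'0.npz'))
for n in ['top','scene']:
    c=ld(n);W=pts(c);px=c['pixels'];hsv=cv2.cvtColor(px,cv2.COLOR_BGR2HSV)
    H,S,V=[hsv[...,i].astype(int) for i in range(3)]
    print(n,'bench z',np.nanmedian(W[300:330,450:600,2]) if n=='top' else np.nanmedian(W[150:200,340:380,2]))
    def comp(m,name,mn=15):
        k,l,st,ce=cv2.connectedComponentsWithStats(m.astype(np.uint8))
        for i in range(1,k):
            if st[i,4]>=mn:
                P=W[l==i]; P=P[~np.isnan(P[:,0])]
                if len(P)<5 or P[:,0].min()<0.2: continue
                rect=cv2.minAreaRect(P[:,:2].astype(np.float32)*1000)
                print(name,ce[i].round(1),st[i,4],'med',np.median(P,0).round(4),'z',np.percentile(P[:,2],[5,95]).round(3),'rect',np.round(rect[0],1),np.round(rect[1],1),round(rect[2],1))
    comp((H>=5)&(H<=18)&(S>150)&(V>90),'orange')
    comp((H>100)&(H<130)&(S>90)&(V>40),'blue')
    comp((H>50)&(H<90)&(S>100)&(V>30),'green')
    comp(((H>165)|(H<4))&(S>60)&(V>90),'pink')
    big=cv2.resize(px[80:300,260:470] if n=='top' else px[110:320,140:360],None,fx=2.7,fy=2.7,interpolation=cv2.INTER_CUBIC)
    cv2.imwrite(f'pics/{n}_z.png',big)
E
```

```text
top bench z -0.0005737701170339671
orange [196.7 152.4] 273 med [0.6393 0.3081 0.0845] z [0.081 0.089] rect [647.4 306.3] [48.6 65.5] 75.1
orange [423.8 222.1] 498 med [ 0.4433 -0.2977  0.0117] z [0.008 0.016] rect [ 452.3 -290.9] [ 83.4 105.2] 17.3
orange [196.2 220. ] 643 med [0.4634 0.3156 0.0568] z [0.004 0.061] rect [472.9 326.8] [ 61.6 122.2] 8.5
orange [424.  219.3] 53 med [ 0.4542 -0.2866  0.0496] z [0.016 0.054] rect [ 455.3 -290.4] [29.1 22.4] 20.9
orange [366.1 249.6] 42 med [ 0.3769 -0.132   0.0371] z [0.034 0.04 ] rect [ 377.7 -132.2] [26.7 12.3] 84.1
orange [417.  281.5] 44 med [ 0.2914 -0.2631  0.0373] z [0.035 0.04 ] rect [ 291.4 -262.6] [10.6 23.9] 85.7
blue [204.1 210.7] 31 med [0.4836 0.2838 0.0922] z [0.083 0.097] rect [483.9 284.8] [13.2 12.3] 42.1
blue [185.9 213.6] 31 med [0.4768 0.3309 0.0924] z [0.084 0.096] rect [477.3 331.1] [14.  11.7] 42.6
blue [402.4 228.7] 47 med [ 0.4323 -0.2354  0.0098] z [0.007 0.014] rect [ 435.5 -236.5] [95.2  8.1] 17.5
green [316.1 142.8] 168 med [ 0.6445 -0.0058  0.1297] z [0.125 0.135] rect [645.   -6.8] [15.9 63.3] 2.5
green [3
[... 810 characters left out ...]
6405 0.3105 0.0841] z [0.082 0.086] rect [639.8 309.8] [46.7 48.9] 79.6
blue [253.  170.8] 150 med [ 0.4858 -0.2451  0.0069] z [0.003 0.01 ] rect [ 472.8 -258.5] [ 77.2 149.5] 57.1
blue [424.  265.3] 62 med [0.4868 0.2884 0.0916] z [0.083 0.094] rect [484.5 287.1] [16.6 14.9] 9.9
blue [444.9 276.3] 68 med [0.4803 0.3344 0.0908] z [0.081 0.094] rect [477.2 333.7] [16.9 13.9] 8.6
green [300.3 143.7] 235 med [ 0.3006 -0.2491  0.0037] z [0.001 0.007] rect [ 292.8 -261.2] [84.1 56.2] 77.1
green [311.2 177.8] 342 med [ 0.3867 -0.1291  0.0041] z [0.001 0.007] rect [ 379.3 -131.6] [55.9 82.6] 68.8
pink [308.4 218.5] 316 med [ 0.5168 -0.0092  0.0353] z [0.033 0.038] rect [513.8 -11.6] [40.8 77.8] 3.6
```

```bash
python3 - <<'E'
from h import *
c=dict(np.load('top0.npz'));W=pts(c)
print('roof column profile u=300..')
for u in [290,318,346]:
    print(u,[(v,*np.round(W[v,u]*1000).astype(int)) for v in range(100,220,4)])
E
```

```text
roof column profile u=300..
290 [(100, np.int64(810), np.int64(66), np.int64(-2)), (104, np.int64(798), np.int64(66), np.int64(-1)), (108, np.int64(756), np.int64(62), np.int64(79)), (112, np.int64(746), np.int64(62), np.int64(77)), (116, np.int64(734), np.int64(62), np.int64(79)), (120, np.int64(722), np.int64(62), np.int64(82)), (124, np.int64(692), np.int64(58), np.int64(138)), (128, np.int64(700), np.int64(62), np.int64(84)), (132, np.int64(689), np.int64(62), np.int64(83)), (136, np.int64(679), np.int64(63), np.int64(79)), (140, np.int64(668), np.int64(63), np.int64(82)), (144, np.int64(659), np.int64(63), np.int64(76)), (148, np.int64(647), np.int64(63), np.int64(79)), (152, np.int64(637), np.int64(63), np.int64(77)), (156, np.int64(625), np.int64(63), np.int64(80)), (160, np.int64(611), np.int64(62), np.int64(94)), (164, np.int64(604), np.int64(64), np.int64(79)), (168, np.int64(592), np.int64(63), np.int64(84)), (172, np.int64(583), np.int64(64), np.int64(77)), (176, np.int64(571), np.int64(64), np.int64(81)), (180, np.int64(562), np.int64(64), np.int64(75)), (184, np.int64(5
[... 2784 characters left out ...]
p.int64(600), np.int64(-83), np.int64(80)), (168, np.int64(589), np.int64(-83), np.int64(81)), (172, np.int64(579), np.int64(-83), np.int64(78)), (176, np.int64(569), np.int64(-82), np.int64(77)), (180, np.int64(563), np.int64(-84), np.int64(53)), (184, np.int64(563), np.int64(-87), np.int64(-4)), (188, np.int64(551), np.int64(-86), np.int64(-1)), (192, np.int64(539), np.int64(-86), np.int64(1)), (196, np.int64(528), np.int64(-86), np.int64(2)), (200, np.int64(517), np.int64(-85), np.int64(1)), (204, np.int64(505), np.int64(-85), np.int64(5)), (208, np.int64(495), np.int64(-85), np.int64(-3)), (212, np.int64(484), np.int64(-84), np.int64(1)), (216, np.int64(473), np.int64(-84), np.int64(0))]
```

```bash
python3 - <<'E'
from h import *
for n in ['top','scene']:
    c=dict(np.load(n+'0.npz'));W=pts(c)
    ok=~np.isnan(W[...,0])
    # roof
    m=ok&(abs(W[...,2]-.08)<.008)&(W[...,0]>.53)&(W[...,0]<.78)&(abs(W[...,1]+.01)<.13)
    m=cv2.morphologyEx(m.astype(np.uint8),cv2.MORPH_OPEN,np.ones((2,2)))>0
    P=W[m]; r=cv2.minAreaRect((P[:,:2]*1000).astype(np.float32)); print(n,'roof',r)
    # drawer front top strip z .06-.078
    m=ok&(W[...,2]>.055)&(W[...,2]<.08)&(W[...,0]>.45)&(W[...,0]<.53)&(abs(W[...,1]+.01)<.12)
    P=W[m]; print('front',cv2.minAreaRect((P[:,:2]*1000).astype(np.float32)),len(P))
    # stage
    m=ok&(W[...,2]>.105)&(W[...,0]>.58)&(W[...,0]<.72)&(abs(W[...,1]+.01)<.06)
    P=W[m];
    for t in [.02,.006,.004,.003]:
        A=P[abs(P[:,2]-np.c_[P[:,:2],np.ones(len(P))]@k)<t] if t<.02 else P
        k=np.linalg.lstsq(np.c_[A[:,:2],np.ones(len(A))],A[:,2],rcond=None)[0]
    nn=np.array([-k[0],-k[1],1]);nn/=np.linalg.norm(nn)
    print('stage n',nn,'tilt',np.arccos(nn[2]),'yaw',np.arctan2(-nn[1],-nn[0]),len(A),len(P),A.mean(0),k)
    B=A-A.mean(0)
    ex=np.array([-nn[0]*nn[2],-nn[1]*nn[2],1-nn[2]**2]);ex/=np.linalg.norm(ex);ey=np.cross(nn,ex)
    Q=np.c_[B@ex,B@ey]*1000; r=cv2.minAreaRect(Q.astype(np.float32)); print('rect',r, 'ctr',A.mean(0)+ex*r[0][0]/1000+ey*r[0][1]/1000)
    # carrier fin
    m=ok&(W[...,2]>.035)&(W[...,2]<.07)&(np.hypot(W[...,0]-.455,W[...,1]+.289)<.035)
    P=W[m]; print('fin',cv2.minAreaRect((P[:,:2]*1000).astype(np.float32)),len(P),np.median(P,0))
    m=ok&(W[...,2]>.005)&(W[...,2]<.03)&(np.hypot(W[...,0]-.455,W[...,1]+.289)<.1)
    P=W[m]; print('rest',cv2.minAreaRect((P[:,:2]*1000).astype(np.float32)),len(P))
E
```

```text
top roof ((nan, nan), (0.0, 0.0), 0.0)
front ((481.6916809082031, -9.524269104003906), (12.975398063659668, 137.1482696533203), 1.6417326927185059) 274
stage n [-0.24420756 -0.04169086  0.96882637] tilt 0.25034757127624746 yaw 0.16908884304834054 503 1884 [ 0.65313499 -0.008338    0.12808905] [ 0.25206535  0.04303234 -0.03618484]
rect ((2.978435516357422, 0.203094482421875), (113.41242980957031, 92.45896911621094), 79.57994842529297) ctr [ 0.65594525 -0.0076522   0.12882693]
fin ((452.6026306152344, -284.95263671875), (27.730424880981445, 12.657140731811523), 20.231229782104492) 61 [ 0.4521999  -0.28373581  0.04955953]
rest ((455.330078125, -292.23583984375), (160.4285888671875, 192.89697265625), 77.42596435546875) 1557
scene roof ((634.7869262695312, -2.3208084106445312), (250.00198364257812, 195.6177520751953), 3.9978387355804443)
front ((483.7520446777344, -9.925224304199219), (16.936349868774414, 140.78948974609375), 2.0902833938598633) 398
stage n [-0.06684636  0.01309455  0.99767735] tilt 0.06816961994165857 yaw -0.1934407697997253 437 2241 [ 0.67731621 -0.003488    0.13004779] [ 0.06700198 -0.01312503  0.08462048]
rect ((-6.62541389465332, -5.801841735839844), (72.9004135131836, 115.09022521972656), 12.385629653930664) ctr [ 0.66971414 -0.00791094  0.12959648]
fin ((454.8574523925781, -286.5371398925781), (35.70824432373047, 15.937437057495117), 24.890127182006836) 67 [ 0.45651671 -0.28345799  0.04538509]
rest ((448.10498046875, -276.77056884765625), (105.44813537597656, 149.12205505371094), 17.05807113647461) 999
```

View pics/top_z.png

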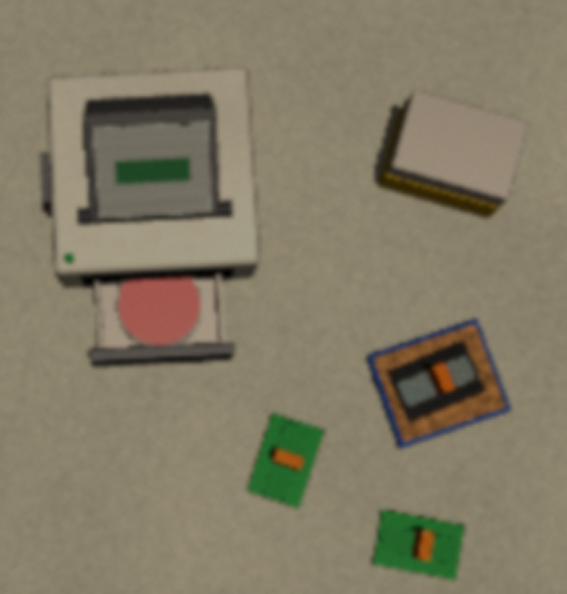

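View pics/scene_z.png

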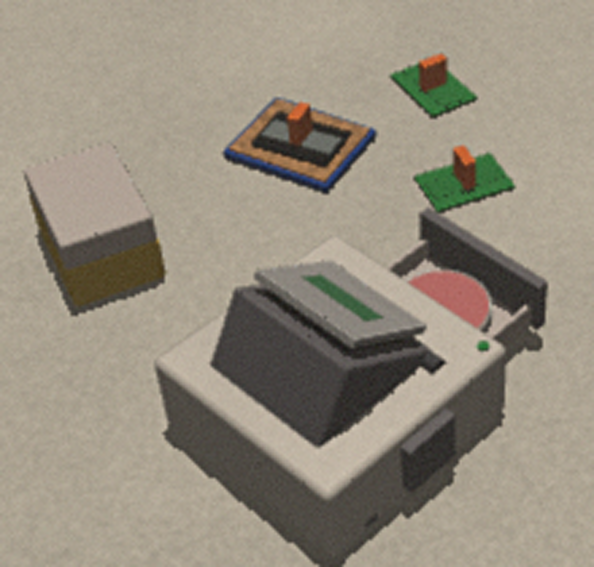

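```bash
cat >> h.py <<'E'
def frame(yaw,tilt=0.):
    # tool x = up-slope dir, tool y = -normal
    ex=np.array([np.cos(yaw)*np.cos(tilt),np.sin(yaw)*np.cos(tilt),np.sin(tilt)])
    n=np.array([-np.cos(yaw)*np.sin(tilt),-np.sin(yaw)*np.sin(tilt),np.cos(tilt)])
    return np.c_[ex,-n,np.cross(ex,-n)]
def delta(p,Rt):
    s=ctrl.get_state();R0=R.from_quat(s['tcp_rot']).as_matrix()
    w=R.from_matrix(R0.T@Rt).as_rotvec();d=R0.T@(np.array(p)-s['eef_pos'])
    print('turn',w.round(3),'shift',d.round(4),'deg',np.degrees(np.linalg.norm(w)).round(1))
E
python3 - <<'E'
from h import *
s=ctrl.get_state();print(R.from_quat(s['tcp_rot']).as_matrix().round(3))
delta([.36,.36,.25],frame(0.035))
E
```

```text
[[ 0.975 -0.001  0.222]
 [-0.222 -0.002  0.975]
 [-0.    -1.    -0.002]]
turn [ 0.002 -0.259 -0.001] shift [ 0.2712 -0.0194 -0.2436] deg 14.8
```

Request:
jog_arm(
  deltas=[
    [[0,-0.26,0],[0.27,-0.03,-0.24],0],
    [[0,-0.26,0],[0.27,-0.03,-0.24],0],
    [[0,-0.26,0],[0.27,-0.03,-0.24],0],
    [[0,-0.26,0],[0.27,-0.03,-0.24],0],
    [[0,-0.26,0],[0.27,-0.03,-0.24],0],
    [[0,-0.26,0],[0.27,-0.03,-0.24],0],
    [[0,-0.26,0],[0.27,-0.03,-0.24],0],
    [[0,-0.26,0],[0.27,-0.03,-0.24],0],
    [[0,-0.26,0],[0.27,-0.03,-0.24],0],
    [[0,-0.26,0],[0.27,-0.03,-0.24],0],
  ],
)

```text
time: 0.98
eef_pos: [0.3624, 0.3602, 0.2611]
tcp_rot: [0.708, 0.011, -0.01, -0.706]
contact_force: [-0.2, 1.1, -0.5]
opening: -0.004
```

```bash
python3 - <<'E'
from h import *
s=ctrl.get_state();print(s['time'],s['eef_pos'],s['qpos'],s['opening'])
delta([.45,-.08,.26],frame(0.035))
E
```

```text
0.9833 [0.36238662 0.36023879 0.2611013 ] [ 0.585209   -0.10335434  1.94045228 -0.00323831  1.30499119 -1.01540635] -0.0044807582537179985
turn [ 0.003 -0.004  0.001] shift [ 0.0741  0.0025 -0.4427] deg 0.3
```

Request:
jog_arm(
  deltas=[
    [[0,0,0],[0.075,0,-0.44],0],
    [[0,0,0],[0.075,0,-0.44],0],
    [[0,0,0],[0.075,0,-0.44],0],
    [[0,0,0],[0.075,0,-0.44],0],
    [[0,0,0],[0.075,0,-0.44],0],
    [[0,0,0],[0.075,0,-0.44],0],
    [[0,0,0],[0.075,0,-0.44],0],
    [[0,0,0],[0.075,0,-0.44],0],
    [[0,0,0],[0.075,0,-0.44],0],
    [[0,0,0],[0.075,0,-0.44],0],
  ],
)

```text
time: 1.82
eef_pos: [0.4439, -0.0457, 0.2623]
tcp_rot: [0.708, 0.012, -0.01, -0.706]
contact_force: [0.4, 0.6, -0.3]
opening: -0.001
```

Request:
jog_arm(
  deltas=[
    [[0,0,0],[0,0,-0.02],0],
    [[0,0,0],[0,0,-0.02],0],
  ],
)

```text
time: 1.98
eef_pos: [0.4446, -0.0689, 0.2621]
tcp_rot: [0.708, 0.01, -0.009, -0.706]
contact_force: [0.5, -0.4, -1.1]
opening: -0.001
```

```bash
python3 - <<'E'
from h import *
s=ctrl.get_state();print(s['time'],s['eef_pos'],s['qpos'],np.abs(s['dq']).max())
c=cam('wrist');cv2.imwrite('pics/w1.png',c['pixels']);np.savez('w1.npz',**c)
W=pts(c)
hsv=cv2.cvtColor(c['pixels'],cv2.COLOR_BGR2HSV);H,S,V=[hsv[...,i].astype(int) for i in range(3)]
k,l,st,ce=cv2.connectedComponentsWithStats(((H>50)&(H<90)&(S>80)&(V>25)).astype(np.uint8))
for i in range(1,k):
    if st[i,4]>60:
        P=W[l==i];print('green',ce[i].round(1),st[i],np.nanmean(P,0).round(4))
k,l,st,ce=cv2.connectedComponentsWithStats(((H>=4)&(H<=18)&(S>150)&(V>80)).astype(np.uint8))
for i in range(1,k):
    if st[i,4]>60:
        P=W[l==i];P=P[~np.isnan(P[:,0])];print('or',ce[i].round(1),st[i],np.median(P,0).round(4),cv2.minAreaRect((P[:,:2]*1000).astype(np.float32)))
E
```

```text
1.9833 [ 0.44464288 -0.06893459  0.26206812] [-0.37845973 -0.2574223   2.07047273 -0.00275134  1.32617658 -1.9744821 ] 0.07400147871628719
green [135.4  22.5] [  87    0   87   51 2721] [ 0.2997 -0.2578  0.0057]
green [258.8 101.1] [ 223   55   73   93 3641] [ 0.3743 -0.1326  0.0057]
green [453.8 305.9] [449 302  10   9  71] [0.5716 0.0765 0.0823]
or [110.9   8.8] [104   0  14  20 242] [ 0.2949 -0.2639  0.0384] ((294.4841003417969, -264.3868103027344), (12.329055786132812, 16.943798065185547), 81.00165557861328)
or [253.6 102.3] [238  92  33  22 378] [ 0.3753 -0.133   0.0383] ((375.5577697753906, -133.4131317138672), (28.023151397705078, 11.884777069091797), 69.78905487060547)
or [109.3 173. ] [ 91 158  38  32 659] [ 0.45   -0.2833  0.046 ] ((452.4345397949219, -291.86895751953125), (29.88259506225586, 24.3712100982666), 21.60263442993164)
or [619.5 202.1] [ 598  176   42   61 1741] [0.4702 0.2659 0.0254] ((472.1573181152344, 284.60150146484375), (50.6510009765625, 42.6329231262207), 8.560474395751953)
or [636.1 359.2] [630 345  10  32 177] [0.633  0.2857 0.0778] ((635.3624877929688, 286.3059997558594), (6.168254375457764, 30.018980026245117), 84.12831115722656)
```

View pics/w1.png

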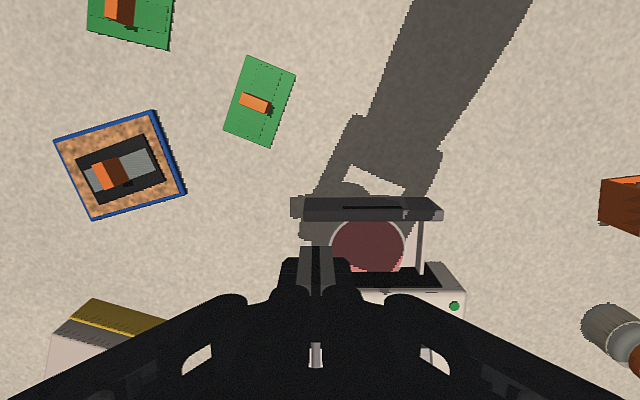

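The wrist view shows the drawer front at about (372,208). The carrier is on its rest at (118,170), with the green look-alikes above it. The gripper hides the stage.

```bash
python3 - <<'E'
from h import *
c=dict(np.load('w1.npz'));W=pts(c);ok=~np.isnan(W[...,0])
print('bench',np.nanmedian(W[20:60,300:380,2]))
m=ok&(W[...,2]>.055)&(W[...,2]<.085)&(W[...,0]>.45)&(W[...,0]<.53)&(abs(W[...,1]+.01)<.12)
P=W[m];print(cv2.minAreaRect((P[:,:2]*1000).astype(np.float32)),np.percentile(P[:,2],[5,50,95]))
m=ok&(abs(W[...,2]-.08)<.006)&(W[...,0]>.54)&(W[...,0]<.6)&(abs(W[...,1]+.01)<.12)
P=W[m];print('roof front',P.min(0),P.max(0))
m=ok&(W[...,2]>.039)&(W[...,2]<.07)&(np.hypot(W[...,0]-.455,W[...,1]+.289)<.03)
P=W[m];print('fin top',np.percentile(P[:,2],[50,95]));Q=P[P[:,2]>.045];print(cv2.minAreaRect((Q[:,:2]*1000).astype(np.float32)))
# carrier plate by dark / glass pixels inside cork
m=ok&(np.hypot(W[...,0]-.455,W[...,1]+.289)<.1)&(W[...,2]>.005)
hsv=cv2.cvtColor(c['pixels'],cv2.COLOR_BGR2HSV)
blue=m&(hsv[...,0]>100)&(hsv[...,0]<130)&(hsv[...,1]>90)
P=W[blue];print('blue',cv2.minAreaRect((P[:,:2]*1000).astype(np.float32)))
dark=m&(hsv[...,1]<70)&(W[...,2]>.013)&(W[...,2]<.022)&(np.hypot(W[...,0]-.455,W[...,1]+.289)<.052)
P=W[dark];print('plate',cv2.minAreaRect((P[:,:2]*1000).astype(np.float32)),len(P))
delta([.425,-.005,.15],frame(.037));delta([.425,-.005,.035],frame(.037))
E
```

```text
bench 0.0005015384057202033
((480.0627746582031, -11.025581359863281), (13.159178733825684, 139.74188232421875), 2.129215955734253) [0.05805344 0.06996643 0.07147187]
roof front [ 0.55628667 -0.02073401  0.07400245] [0.58890865 0.09099116 0.08376512]
fin top [0.04985232 0.05153593]
((451.542236328125, -286.5670166015625), (27.99569320678711, 13.68345832824707), 21.717388153076172)
blue ((450.2368469238281, -290.25537109375), (99.53986358642578, 120.95654296875), 17.54319190979004)
plate ((458.49285888671875, -283.4296875), (70.62181091308594, 83.7260971069336), 21.267715454101562) 2797
turn [ 0.002 -0.01   0.001] shift [-0.0179  0.1118  0.0627] deg 0.6
turn [ 0.002 -0.01   0.001] shift [-0.018   0.2268  0.0629] deg 0.6
```

Request:
jog_arm(
  deltas=[
    [[0,-0.01,0],[-0.015,0.05,0.055],0],
    [[0,-0.01,0],[-0.015,0.09,0.055],0],
    [[0,-0.01,0],[-0.015,0.13,0.055],0],
    [[0,-0.01,0],[-0.015,0.17,0.055],0],
    [[0,-0.01,0],[-0.015,0.2,0.055],0],
    [[0,-0.01,0],[-0.015,0.217,0.055],0],
    [[0,-0.01,0],[-0.015,0.217,0.055],0],
    [[0,-0.01,0],[-0.015,0.217,0.055],0],
  ],
)

```text
time: 2.7
eef_pos: [0.4268, -0.0112, 0.0438]
tcp_rot: [0.707, 0.013, -0.015, -0.707]
contact_force: [0.7, -0.8, 0.7]
opening: 0.002
```

```bash
python3 - <<'E'
from h import *
s=ctrl.get_state();print(s['time'],s['eef_pos'],s['qpos'],s['contact_force'])
delta([.53,-.01,.045],frame(.037))
E
```

```text
2.7 [ 0.42681976 -0.01118246  0.04383742] [-2.64113717e-01 -8.71425401e-03  2.29272345e+00 -1.43806984e-03
  8.60327759e-01 -1.87281819e+00] [ 0.66006152 -0.79631104  0.67366891]
turn [ 0.     0.002 -0.003] shift [ 0.1031 -0.0015 -0.0028] deg 0.2
```

Request:
jog_arm(
  deltas=[
    [[0,0,0],[0.012,0,0],0],
    [[0,0,0],[0.024,0,0],0],
    [[0,0,0],[0.034,0,0],0],
    [[0,0,0],[0.044,0,0],0],
    [[0,0,0],[0.054,0,0],0],
    [[0,0,0],[0.064,0,0],0],
    [[0,0,0],[0.074,0,0],0],
    [[0,0,0],[0.084,0,0],0],
    [[0,0,0],[0.094,0,0],0],
    [[0,0,0],[0.098,0,0],0],
  ],
)

```text
time: 3.53
eef_pos: [0.5265, -0.0075, 0.0436]
tcp_rot: [0.707, 0.013, -0.014, -0.707]
contact_force: [-1.6, 0.9, 1.1]
opening: 0.001
```

Request:
jog_arm(
  deltas=[
    [[0,0,0],[0.003,0,0],0],
    [[0,0,0],[0.006,0,0],0],
    [[0,0,0],[0.009,0,0],0],
    [[0,0,0],[0.009,0,0],0],
  ],
)

```text
time: 3.87
eef_pos: [0.536, -0.0071, 0.0435]
tcp_rot: [0.707, 0.013, -0.014, -0.707]
contact_force: [-1.0, 0.2, -0.1]
opening: 0.0
```

Request:
jog_arm(
  deltas=[
    [[0,0,0],[0.002,0,0],0],
    [[0,0,0],[0.004,0,0],0],
    [[0,0,0],[0.004,0,0],0],
  ],
)

```text
time: 4.12
eef_pos: [0.5372, -0.007, 0.0432]
tcp_rot: [-0.707, -0.011, 0.017, 0.707]
contact_force: [-9.0, -1.4, 6.9]
opening: -0.0
```

Request:
jog_arm(
  deltas=[
    [[0,0,0],[0.002,0,0],0],
    [[0,0,0],[0.003,0,0],0],
    [[0,0,0],[0.003,0,0],0],
  ],
)

```text
time: 4.37
eef_pos: [0.537, -0.0069, 0.0429]
tcp_rot: [-0.707, -0.008, 0.021, 0.707]
contact_force: [-11.4, -1.4, 7.2]
opening: -0.0
```

Request:
jog_arm(
  deltas=[
    [[0,0,0],[-0.02,0,0],0],
    [[0,0,0],[-0.05,-0.01,0],0],
    [[0,0,0],[-0.05,-0.05,0],0],
    [[0,0,0],[-0.05,-0.09,0],0],
    [[0,0,0],[-0.05,-0.13,0],0],
    [[0,0,0],[-0.05,-0.17,0],0],
    [[0,0,0],[-0.05,-0.21,0],0],
    [[0,0,0],[-0.03,-0.25,0],0],
    [[0,0,0],[0.01,-0.27,0],0.3],
    [[0,0,0],[0.05,-0.27,0],0.3],
  ],
)

```text
time: 5.2
eef_pos: [0.5918, -0.0051, 0.3203]
tcp_rot: [0.708, 0.013, -0.015, -0.706]
contact_force: [0.8, 0.4, 2.2]
opening: 0.27
```

```bash
python3 - <<'E'
from h import *
s=ctrl.get_state();print(s['time'],s['eef_pos'],s['qpos'],s['contact_force'])
delta([.73,-.01,.33],frame(.037))
E
```

```text
5.2 [ 0.59179746 -0.00509253  0.32029845] [-0.17860953  0.05084754  1.68277028 -0.00313633  1.41125181 -1.78889676] [0.81854109 0.41444617 2.23345795]
turn [ 0.002  0.003 -0.004] shift [ 0.1379 -0.0102 -0.0105] deg 0.3
```

Request:
jog_arm(
  deltas=[
    [[0,0,0],[0.14,0,-0.01],0.3],
    [[0,0,0],[0.14,0,-0.01],0.3],
    [[0,0,0],[0.14,0,-0.01],0.3],
    [[0,0,0],[0.14,0,-0.01],0.3],
    [[0,0,0],[0.14,0,-0.01],0.3],
    [[0,0,0],[0.14,0,-0.01],0.3],
    [[0,0,0],[0.14,0,-0.01],0.3],
  ],
)

```text
time: 5.78
eef_pos: [0.7318, -0.0093, 0.3195]
tcp_rot: [0.708, 0.013, -0.016, -0.706]
contact_force: [0.2, -0.3, 0.3]
opening: 0.297
```

```bash
python3 - <<'E'
from h import *
s=ctrl.get_state();print(s['time'],s['eef_pos'],s['qpos'],np.abs(s['dq']).max())
c=cam('wrist');cv2.imwrite('pics/w2.png',c['pixels']);np.savez('w2.npz',**c)
c=cam('top');cv2.imwrite('pics/top2.png',c['pixels'])
E
```

```text
5.7833 [ 0.73176614 -0.0093455   0.31954059] [-0.15012584  0.3678113   1.31564818 -0.00280674  1.4617944  -1.76063026] 0.027368451920694654
```

View pics/w2.png

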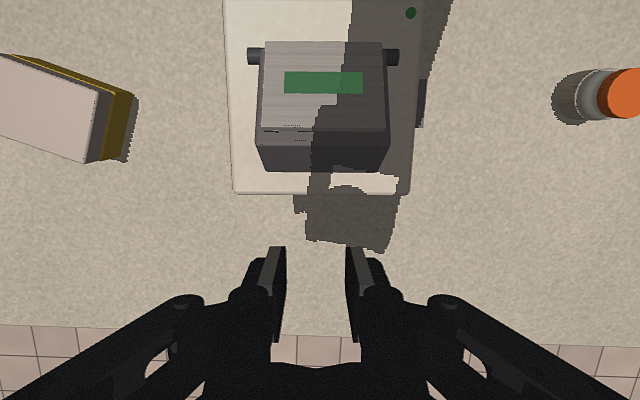

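The stage plate is fully in view, at about cols 262–388 and rows 40–130, with its green strip centred near (324,82). I'll fit its plane and centre.

```bash
cat > stage.py <<'E'
from h import *
c=dict(np.load('w2.npz'));W=pts(c)
P=W[46:125,272:380].reshape(-1,3);P=P[~np.isnan(P[:,0])]
rng=np.random.default_rng(0)
best=0
for _ in range(300):
    a=P[rng.choice(len(P),3,replace=False)];n=np.cross(a[1]-a[0],a[2]-a[0]);n/=np.linalg.norm(n)
    i=abs((P-a[0])@n)<.003
    if i.sum()>best:best=i.sum();I=i
A=P[I];m=A.mean(0);n=np.linalg.svd(A-m,full_matrices=False)[2][2];n*=np.sign(n[2])
print('n',n,'tilt',np.arccos(n[2]),'yaw',np.arctan2(-n[1],-n[0]),I.mean(),'std',((A-m)@n).std())
def ray(u,v,p0,n):
    d=c['T'][:3,:3]@np.array([(u-c['cx'])/c['fx'],-(v-c['cy'])/c['fy'],-1]);o=c['T'][:3,3]
    return o+d*((p0-o)@n)/(d@n)
hsv=cv2.cvtColor(c['pixels'],cv2.COLOR_BGR2HSV)
g=((hsv[...,0]>50)&(hsv[...,0]<90)&(hsv[...,1]>80)).astype(np.uint8);g[:, :270]=0;g[:,380:]=0;g[130:]=0
cn=max(cv2.findContours(g,0,2)[0],key=cv2.contourArea);r=cv2.minAreaRect(cn);print(r)
ctr=ray(*r[0],m,n);bx=[ray(*q,m,n) for q in cv2.boxPoints(r)]
print('strip ctr',ctr,'sides',[np.linalg.norm(bx[i]-bx[i-1]).round(4) for i in range(4)])
e=sorted([bx[i]-bx[i-1] for i in range(4)],key=lambda v:-np.linalg.norm(v))[0];print('y axis yaw',np.arctan(-e[0]/e[1]))
# plate extent from inlier mask in full image
M=(abs((W-m)@n)<.004)&(np.linalg.norm(W-ctr,axis=-1)<.09);M=cv2.morphologyEx(M.astype(np.uint8),cv2.MORPH_OPEN,np.ones((5,5)))
cn=max(cv2.findContours(M,0,2)[0],key=cv2.contourArea)
y=.037;ex=np.array([np.cos(y),np.sin(y),0]);ex-=n*(ex@n);ex/=np.linalg.norm(ex);ey=np.cross(n,ex)
Q=np.array([ray(*q[0],m,n)-ctr for q in cn]);Q=np.c_[Q@ex,Q@ey]*1000;print('plate rect rel strip',cv2.minAreaRect(Q.astype(np.float32)),Q.min(0),Q.max(0))
E
python3 stage.py
```

```text
n [-0.5072077  -0.01627194  0.86167022] tilt 0.5322445139660537 yaw 0.03207041110920447 1.0 std 0.0006395327939488454
((323.0, 82.5), (21.0, 78.0), 90.0)
strip ctr [ 0.6428934  -0.00606567  0.13009225] sides [np.float64(0.0214), np.float64(0.0701), np.float64(0.0214), np.float64(0.0689)]
y axis yaw 0.040422255793776875
plate rect rel strip ((0.8987274169921875, 0.061702728271484375), (107.57231903076172, 89.37142181396484), 89.63436889648438) [-43.76960391 -53.89683278] [45.54559877 54.05256119]
```

View pics/top2.png

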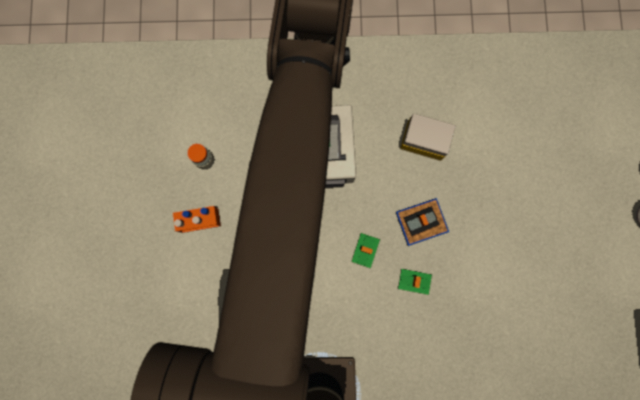

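```bash
python3 - <<'E'
from h import *
delta([.545,-.258,.25],frame(.34))
E
```

```text
turn [ 0.002 -0.3   -0.004] shift [-0.1959  0.0716 -0.2409] deg 17.2
```

Request:
jog_arm(
  deltas=[
    [[0,-0.3,0],[-0.196,0.07,-0.24],0.6],
    [[0,-0.3,0],[-0.196,0.07,-0.24],0.6],
    [[0,-0.3,0],[-0.196,0.07,-0.24],0.6],
    [[0,-0.3,0],[-0.196,0.07,-0.24],0.6],
    [[0,-0.3,0],[-0.196,0.07,-0.24],0.6],
    [[0,-0.3,0],[-0.196,0.07,-0.24],0.6],
    [[0,-0.3,0],[-0.196,0.07,-0.24],0.6],
    [[0,-0.3,0],[-0.196,0.07,-0.24],0.6],
    [[0,-0.3,0],[-0.196,0.07,-0.24],0.6],
    [[0,-0.3,0],[-0.196,0.07,-0.24],0.6],
  ],
)

```text
time: 6.72
eef_pos: [0.5435, -0.2577, 0.252]
tcp_rot: [0.698, 0.118, -0.12, -0.696]
contact_force: [0.4, 0.1, -0.1]
opening: 0.602
```

```bash
python3 - <<'E'
from h import *
s=ctrl.get_state();print(s['time'],s['eef_pos'],s['qpos'],np.abs(s['dq']).max())
c=cam('wrist');cv2.imwrite('pics/w3.png',c['pixels']);np.savez('w3.npz',**c)
W=pts(c);hsv=cv2.cvtColor(c['pixels'],cv2.COLOR_BGR2HSV);ok=~np.isnan(W[...,0])
near=ok&(np.hypot(W[...,0]-.455,W[...,1]+.289)<.06)
def rc(m,n):
    P=W[m];print(n,len(P),P.mean(0).round(4),cv2.minAreaRect((P[:,:2]*1000).astype(np.float32)))
rc(near&(W[...,2]>.0475),'fintop')
rc(near&(W[...,2]>.0245),'fin all')
m=near&(W[...,2]>.014)&(W[...,2]<.021)&((hsv[...,1]<60)|(hsv[...,2]<50))
m=cv2.morphologyEx(m.astype(np.uint8),cv2.MORPH_OPEN,np.ones((3,3)))>0
rc(m,'plate')
print(np.percentile(W[near&(W[...,2]>.0475)][:,2],[10,50,90]),np.nanmedian(W[m][:,2]))
E
```

```text
6.7167 [ 0.54350469 -0.25772846  0.25200639] [-0.60994309  0.11126314  1.74181947 -0.0034418   1.28914684 -2.51683208] 0.0446633867270621
fintop 423 [ 0.4515 -0.2869  0.0504] ((451.4817199707031, -286.5747985839844), (27.96563148498535, 12.045004844665527), 19.708820343017578)
fin all 433 [ 0.4518 -0.2868  0.05  ] ((451.53643798828125, -286.774658203125), (28.152067184448242, 11.999267578125), 21.082347869873047)
plate 4298 [ 0.4516 -0.2871  0.0177] ((451.7634582519531, -286.8366394042969), (55.509864807128906, 83.20236206054688), 20.989131927490234)
[0.04933791 0.05047326 0.05144548] 0.017721965586049854
```

View pics/w3.png

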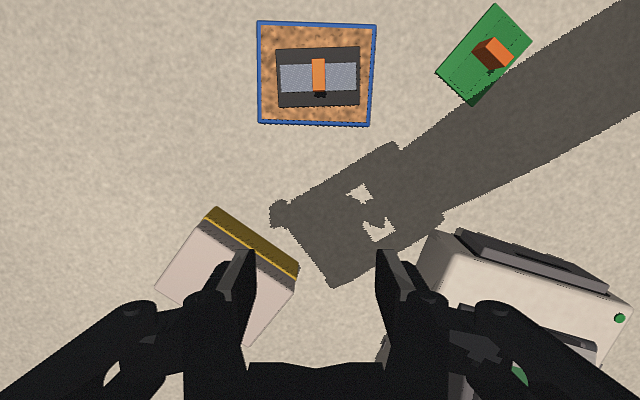

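The carrier is seen at about (318,77). It measures as centred at (0.4516, -0.2868) with yaw 0.366, and the fin and plate agree. Next I'll descend over it.

```bash
python3 - <<'E'
from h import *
delta([.4516,-.2868,.10],frame(.366))
E
```

```text
turn [ 0.002 -0.027 -0.002] shift [-0.0971  0.1527  0.0031] deg 1.6
```

Request:
jog_arm(
  deltas=[
    [[0,-0.027,0],[-0.097,0.06,0.003],0.6],
    [[0,-0.027,0],[-0.097,0.1,0.003],0.6],
    [[0,-0.027,0],[-0.097,0.153,0.003],0.6],
    [[0.002,-0.027,-0.002],[-0.097,0.153,0.003],0.6],
    [[0.002,-0.027,-0.002],[-0.097,0.153,0.003],0.6],
    [[0.002,-0.027,-0.002],[-0.097,0.153,0.003],0.6],
    [[0.002,-0.027,-0.002],[-0.097,0.153,0.003],0.6],
  ],
)

```text
time: 7.35
eef_pos: [0.4523, -0.2857, 0.0997]
tcp_rot: [-0.695, -0.129, 0.129, 0.696]
contact_force: [0.4, 0.6, 0.8]
opening: 0.604
```

```bash
python3 - <<'E'
from h import *
s=ctrl.get_state();print(s['eef_pos'],s['qpos'],s['contact_force'])
delta([.4516,-.2868,.0235],frame(.366))
E
```

```text
[ 0.45225358 -0.28574362  0.09966179] [-7.53249786e-01  1.30751158e-01  2.01915191e+00  2.86242387e-05
  9.92817575e-01 -2.69096060e+00] [0.43231042 0.63565281 0.77712528]
turn [-0.001  0.001 -0.   ] shift [-0.001   0.0762 -0.0008] deg 0.1
```

Request:
jog_arm(
  deltas=[
    [[0,0,0],[-0.001,0.025,-0.001],0.6],
    [[0,0,0],[-0.001,0.05,-0.001],0.6],
    [[0,0,0],[-0.001,0.066,-0.001],0.6],
    [[0,0,0],[-0.001,0.076,-0.001],0.6],
    [[0,0,0],[-0.001,0.076,-0.001],0.6],
    [[0,0,0],[-0.001,0.076,-0.001],0.6],
  ],
)

```text
time: 7.85
eef_pos: [0.4534, -0.2876, 0.0255]
tcp_rot: [0.696, 0.13, -0.129, -0.695]
contact_force: [0.4, 0.7, 0.5]
opening: 0.604
```

Request:
jog_arm(
  deltas=[
    [[0,0,0],[0,0,0],0.3],
    [[0,0,0],[0,0,0],0.2],
    [[0,0,0],[0,0,0],0.1],
    [[0,0,0],[0,0,0],0],
    [[0,0,0],[0,0,0],0],
    [[0,0,0],[0,0,0],0],
    [[0,0,0],[0,0,0],0],
    [[0,0,0],[0,0,0],0],
  ],
  force=60,
)

```text
time: 8.52
eef_pos: [0.4546, -0.2886, 0.0271]
tcp_rot: [0.697, 0.13, -0.128, -0.694]
contact_force: [-0.0, -0.6, 6.7]
opening: 0.123
```

```bash
python3 - <<'E'
from h import *
s=ctrl.get_state();print(s['eef_pos'],s['contact_force'],s['opening'])
delta([.4516,-.2868,.0235],frame(.366))
E
```

```text
[ 0.45455368 -0.28859356  0.02711291] [-0.03478885 -0.62191225  6.74338214] 0.12256684219667005
turn [0.004 0.002 0.003] shift [-0.0021  0.0036  0.0028] deg 0.3
```

Request:
jog_arm(
  deltas=[
    [[0,0,0],[0,-0.005,0],0],
    [[0,0,0],[0,-0.02,0],0],
    [[0,0,0],[0,-0.05,0],0],
    [[0,0,0],[0,-0.09,0],0],
    [[0,0,0],[0,-0.13,0],0],
    [[0,0,0],[0,-0.16,0],0],
    [[0,0,0],[0,-0.16,0],0],
    [[0,0,0],[0,-0.16,0],0],
  ],
)

```text
time: 9.18
eef_pos: [0.4547, -0.2889, 0.1897]
tcp_rot: [0.698, 0.131, -0.127, -0.692]
contact_force: [-1.0, 0.4, -1.2]
opening: 0.127
```

```bash
python3 - <<'E'
from h import *
s=ctrl.get_state();print(s['time'],s['eef_pos'],s['contact_force'],s['opening'],np.abs(s['dq']).max())
for n in ['wrist','scene','top']:
    c=cam(n);cv2.imwrite(f'pics/{n}4.png',c['pixels']);np.savez(f'{n}4.npz',**c)
E
```

```text
9.1833 [ 0.45465776 -0.28890391  0.18966288] [-1.0297997   0.35283702 -1.21001126] 0.12728472354539086 0.06679364376404771
```

View pics/wrist4.png

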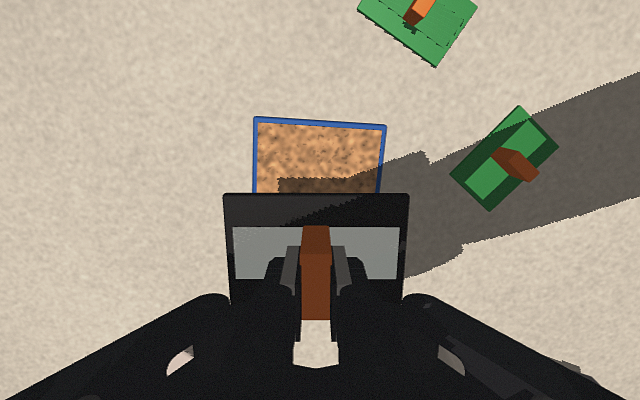

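View pics/scene4.png

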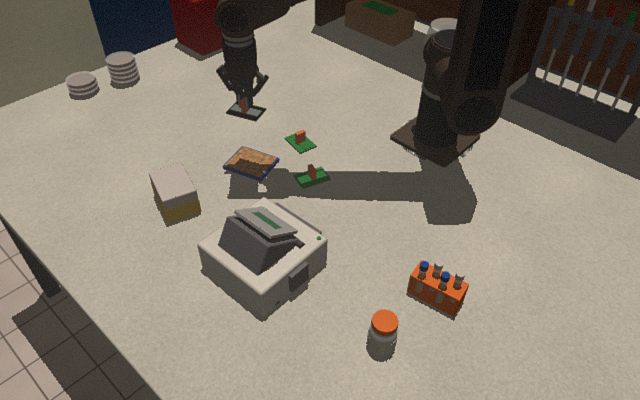

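The carrier is lifted and held by the fin at about (315,270). Its near plate edge runs along row 194, from col 224 to 409. I'll measure its pose in the tool frame.

```bash
cat > grasp.py <<'E'
from h import *
import sys
c=dict(np.load(sys.argv[1]));s=ctrl.get_state()
c['T']=c['mount'];W=pts(c)   # tool coords
hsv=cv2.cvtColor(c['pixels'],cv2.COLOR_BGR2HSV)
reg=np.zeros(hsv.shape[:2],bool);reg[190:305,215:415]=1
y=W[...,1];m=reg&(y>-.03)&(y<.03)&(abs(W[...,2])<.05)
pl=np.r_[W[200:222,230:400].reshape(-1,3),W[230:255,237:270].reshape(-1,3),W[230:255,362:396].reshape(-1,3)]
mm=pl.mean(0);n=np.linalg.svd(pl-mm,full_matrices=False)[2][2];n*=-np.sign(n[1])
print('plane n(tool)',n,'mean',mm,'std',((pl-mm)@n).std(),'angles about x,z',n[2]/-n[1],n[0]/n[1])
M=reg&(abs((W-mm)@n)<.004)&(abs(W[...,2])<.06)
P=W[M];print('extent x',np.percentile(P[:,0],[.1,1]),P[:,0].min(),'z',P[:,2].min(),P[:,2].max())
# edge fit: first row of plane pixels per column
us=np.arange(235,400);vs=np.array([np.argmax(M[:,u]) for u in us]);e=W[vs,us]
k=np.polyfit(e[:,2],e[:,0],1);print('edge x at z=0',k,'yaw',np.arctan(k[0]))
rows=np.arange(200,225);L=np.array([W[v,np.where(M[v])[0][0]] for v in rows]);Rr=np.array([W[v,np.where(M[v])[0][-1]] for v in rows])
print('z left/right',np.median(L[:,2]),np.median(Rr[:,2]),'centre z',(np.median(L[:,2])+np.median(Rr[:,2]))/2)
y0=mm[1]-((0-mm[0])*n[0]+(0-mm[2])*n[2])/n[1]
print('plate top y at x=z=0',y0)
E
python3 grasp.py wrist4.npz
```

```text
Traceback (most recent call last):
  File "grasp.py", line 9, in <module>
    mm=pl.mean(0);n=np.linalg.svd(pl-mm,full_matrices=False)[2][2];n*=-np.sign(n[1])
                    ~~~~~~~~~~~~~^^^^^^^^^^^^^^^^^^^^^^^^^^^
numpy.linalg.LinAlgError: SVD did not converge
```

```bash
sed -i 's/^mm=pl/pl=pl[~np.isnan(pl[:,0])];mm=pl/' grasp.py; sed -i 's/P=W\[M\];print/P=W[M];print/; s/^k=np.polyfit/e=e[abs(e[:,0]-np.nanmedian(e[:,0]))<.004];k=np.polyfit/' grasp.py; python3 grasp.py wrist4.npz
```

```text
plane n(tool) [-0.02457378 -0.99969334 -0.00305708] mean [-0.01807444  0.00944945  0.00045403] std 0.0006087590069579189 angles about x,z -0.003058017223395707 0.02458131328427744
extent x [-0.03039804 -0.03016731] -0.030595168952175213 z -0.04162230406308819 0.04290241670751887
edge x at z=0 [ 0.00064964 -0.03013034] yaw 0.0006496446890966023
z left/right -0.04085148835953745 0.04219993687947542 centre z 0.0006742242599689884
plate top y at x=z=0 0.009006549738656357
```

```bash
python3 - <<'E'
from h import *
s=ctrl.get_state();R0=R.from_quat(s['tcp_rot']).as_matrix()
print('world up in tool',R0.T@[0,0,1])
for f in ['wrist4.npz','w3.npz','w1.npz']:
    c=dict(np.load(f));W=pts(c)
    m=(abs(W[...,2])<.012);
    m[180:]=0
    P=W[m]
    mm=P.mean(0);n=np.linalg.svd(P-mm,full_matrices=False)[2][2];n*=np.sign(n[2]);print(f,'bench normal world',n,mm[2])
c=dict(np.load('wrist4.npz'));W=pts(c);P=W[135:175,268:375].reshape(-1,3);print('cork z',np.nanmedian(P[:,2]))
c=dict(np.load('w3.npz'));W=pts(c);near=(np.hypot(W[...,0]-.4516,W[...,1]+.2868)<.06)
P=W[near&(W[...,2]<.021)&(W[...,2]>.014)];mm=P.mean(0);n=np.linalg.svd(P-mm,full_matrices=False)[2][2];print('plate n before',n*np.sign(n[2]))
c=dict(np.load('top4.npz'));W=pts(c);
E
```

```text
world up in tool [ 7.73873868e-04 -9.99999462e-01 -6.91089320e-04]
wrist4.npz bench normal world [-0.00581993 -0.0046748   0.99997214] 0.0011493126259601982
w3.npz bench normal world [5.08282385e-03 4.42901398e-04 9.99986984e-01] 0.0010254017527748902
w1.npz bench normal world [-0.00117934  0.00156432  0.99999808] 0.0010097714709681829
cork z 0.012479527278797975
plate n before [-0.00190693 -0.00129887  0.99999734]
```

```bash
cat > tgt.py <<'E'
from h import *
import sys
h=float(sys.argv[1])
RS=frame(.037,.532);RT=frame(.037,.512);n=-RS[:,1]
ctr=np.array([.6429,-.0061,.1301])+.0004*RS[:,0]
P=ctr+h*n; t=P-RT@np.array([-.0021,.0140,.0006])
s=ctrl.get_state();print('t',s['time'],'target',t.round(4));delta(t,RT)
R0=R.from_quat(s['tcp_rot']).as_matrix()
und=s['eef_pos']+R0@np.array([-.0021,.0140,.0006])-ctr
print('carrier rel stage x,y,n mm',(1000*RS.T@und*[1,-1,1])[[0,2,1]].round(1),'F normal',s['contact_force']@n,'F',(RS.T@s['contact_force']).round(1),'qpos',s['qpos'].round(3),'open',s['opening'])
E
python3 tgt.py 0.05
```

```text
t 9.3333 target [ 0.6129 -0.0078  0.1866]
turn [-0.084  0.323 -0.506] shift [ 0.2498 -0.0017  0.2031] deg 34.8
carrier rel stage x,y,n mm [-154.3 -273.9  137.9] F normal -0.9609161358988918 F [ 0.   1.  -0.4] qpos [-0.755  0.023  1.961  0.     1.156 -2.693] open 0.12898066203430752
```

Request:
jog_arm(
  deltas=[
    [[-0.02,0.07,-0.1],[0.03,-0.01,0.025],0],
    [[-0.034,0.13,-0.2],[0.06,-0.01,0.05],0],
    [[-0.05,0.19,-0.3],[0.09,-0.01,0.075],0],
    [[-0.067,0.26,-0.4],[0.12,-0.01,0.1],0],
    [[-0.084,0.323,-0.506],[0.15,-0.01,0.125],0],
    [[-0.084,0.323,-0.506],[0.18,-0.01,0.15],0],
    [[-0.084,0.323,-0.506],[0.21,-0.005,0.175],0],
    [[-0.084,0.323,-0.506],[0.235,-0.002,0.195],0],
    [[-0.084,0.323,-0.506],[0.25,-0.002,0.203],0],
    [[-0.084,0.323,-0.506],[0.25,-0.002,0.203],0],
  ],
)

```text
time: 10.17
eef_pos: [0.6127, -0.0046, 0.1839]
tcp_rot: [-0.68, -0.191, -0.163, 0.689]
contact_force: [-0.9, -0.4, -0.7]
opening: 0.127
```

Request:
jog_arm(
  deltas=[
    [[0,0,0],[0,0,0],0],
    [[0,0,0],[0,0,0],0],
  ],
)

```text
time: 10.33
eef_pos: [0.6113, -0.0045, 0.1813]
tcp_rot: [-0.68, -0.19, -0.162, 0.689]
contact_force: [0.2, -0.6, -0.4]
opening: 0.128
```

```bash
python3 tgt.py 0.01; python3 - <<'E'
from h import *
for n in ['wrist','scene','top']:
    c=cam(n);cv2.imwrite(f'pics/{n}5.png',c['pixels']);np.savez(f'{n}5.npz',**c)
E
python3 grasp.py wrist5.npz
```

```text
t 10.3333 target [ 0.6332 -0.0071  0.1522]
turn [-0.005  0.003 -0.01 ] shift [ 0.0051  0.036  -0.0035] deg 0.6
carrier rel stage x,y,n mm [-4.1  3.4 46.2] F normal -0.43514453536017816 F [-0.1  0.4 -0.6] qpos [-0.227 -0.038  2.09   0.228  0.616 -1.994] open 0.1280060979925247
plane n(tool) [-0.02111133 -0.99977508 -0.00202663] mean [-0.01788167  0.00921735  0.00023508] std 0.0006249450096376919 angles about x,z -0.0020270867110533833 0.021116079615503026
extent x [-0.03025213 -0.03003617] -0.03048486770950455 z -0.04181366481333528 0.042795999109748184
edge x at z=0 [-0.00065887 -0.03000754] yaw -0.0006588722412733373
z left/right -0.04121665842331508 0.04209787279166915 centre z 0.00044060718417703384
plate top y at x=z=0 0.008840233282708417
```

View pics/wrist5.png

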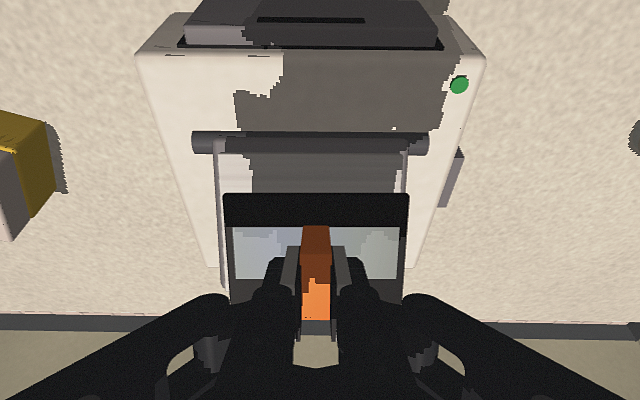

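View pics/scene5.png

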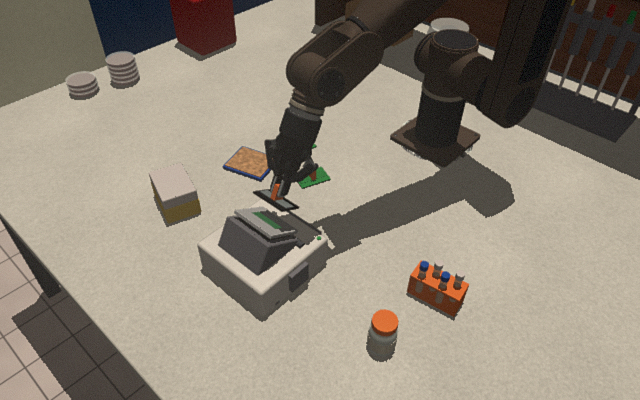

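The wrist view shows the drawer front closed against the housing at the top, and the carrier above the stage at rows 193–300. The grasp offsets haven't changed. I'm closing in to 10 mm.

Request:
jog_arm(
  deltas=[
    [[-0.005,0.003,-0.01],[0.005,0.01,-0.004],0],
    [[-0.005,0.003,-0.01],[0.006,0.02,-0.004],0],
    [[-0.005,0.003,-0.01],[0.006,0.028,-0.004],0],
    [[-0.005,0.003,-0.01],[0.006,0.035,-0.004],0],
    [[-0.005,0.003,-0.01],[0.006,0.035,-0.004],0],
    [[-0.005,0.003,-0.01],[0.006,0.035,-0.004],0],
  ],
)

```text
time: 10.98
eef_pos: [0.634, -0.0086, 0.1544]
tcp_rot: [-0.681, -0.192, -0.168, 0.687]
contact_force: [-0.5, -0.4, -0.3]
opening: 0.125
```

```bash
python3 tgt.py 0.005; python3 - <<'E'
from h import *
c=cam('wrist');cv2.imwrite(f'pics/w6.png',c['pixels']);np.savez(f'w6.npz',**c)
E
python3 grasp.py w6.npz
```

```text
t 10.9833 target [ 0.6357 -0.007   0.1478]
turn [ 0.002 -0.001  0.002] shift [-0.0017  0.0066  0.0016] deg 0.2
carrier rel stage x,y,n mm [ 1.8 -1.6 11.6] F normal 0.01460431964498777 F [-0.6 -0.  -0.4] qpos [-0.223  0.047  2.063  0.243  0.546 -2.006] open 0.12522669427662192
plane n(tool) [-0.0235906  -0.99971973 -0.00198816] mean [-0.01786906  0.00920735  0.00020084] std 0.000600956264546485 angles about x,z -0.0019887223790821004 0.023597211210778506
extent x [-0.03024944 -0.03000376] -0.03040325791945523 z -0.041845373580340794 0.04265480984321679
edge x at z=0 [ 0.00119604 -0.0299821 ] yaw 0.0011960406943473845
z left/right -0.041088622657118865 0.042044096415551804 centre z 0.0004777368792164699
plate top y at x=z=0 0.0087860942753058
```

View pics/w6.png

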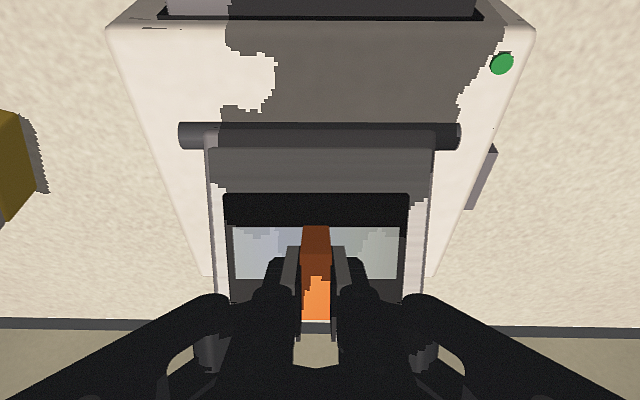

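```bash
cat > rel.py <<'E'
from h import *
import sys
c=dict(np.load(sys.argv[1]));c['T']=c['mount'];W=pts(c)
pl=np.r_[W[200:222,230:400].reshape(-1,3),W[230:255,237:270].reshape(-1,3),W[230:255,362:396].reshape(-1,3)]
def fit(P):
    P=P[~np.isnan(P[:,0])];
    for _ in range(4):
        m=np.median(P,0) if _==0 else P.mean(0);n=np.linalg.svd(P-P.mean(0),full_matrices=False)[2][2];n*=-np.sign(n[1])
        d=(P-P.mean(0))@n;P=P[abs(d)<max(2.5*d.std(),.0012)]
    return P.mean(0),n,d.std()
mc,nc,sc=fit(pl)
# stage face: 2..25 mm below the carrier top plane, normal consistent
d=(W-mc)@nc
dn=float(sys.argv[2])/1000
M=(abs(d+dn)<.006)&(abs(W[...,2])<.065)&(W[...,0]<.05)&(W[...,0]>-.06)
M[290:]=0
ms,ns,ss=fit(W[M])
print('carrier n',nc.round(4),'stage n',ns.round(4),'std',sc,ss,'stage tilt rel carrier about z,x',(nc-ns)[[0,2]].round(4))
M2=(abs((W-ms)@ns)<.002)&(abs(W[...,2])<.065)&(W[...,0]<.05)&(W[...,0]>-.06);M2[295:]=0
MM=(M2*255).astype(np.uint8);cv2.imwrite(sys.argv[3],MM)
rows=range(160,188);L=np.median([W[v,np.where(M2[v])[0][0],2] for v in rows]);Rr=np.median([W[v,np.where(M2[v])[0][-1],2] for v in rows])
us=np.arange(235,400);vs=np.array([np.argmax(M2[:,u]) for u in us]);e=np.nanmedian(W[vs,us],0)
print('stage z',L,Rr,'ctr z',(L+Rr)/2,'lower edge',e, 'centre x',e[0]+.044)
us=np.arange(235,400);Mc=abs(d)<.003;vs=np.array([190+np.argmax(Mc[190:,u]) for u in us]);ec=np.nanmedian(W[vs,us],0)
print('carrier edge',ec,'centre x',ec[0]+.028,'gap (underside to stage) mm',1000*(((mc-ms)@ns)-.005))
E
python3 rel.py w6.npz 16 pics/m6.png
```

```text
carrier n [-0.0238 -0.9997 -0.0018] stage n [-1.810e-02 -9.998e-01  7.000e-04] std 0.00056685733569857 0.000600542877592969 stage tilt rel carrier about z,x [-0.0057 -0.0025]
stage z -0.05115893827072977 0.05577246730932798 ctr z 0.002306764519299103 lower edge [-0.0483828   0.02748436  0.00110025] centre x -0.004382796009772538
carrier edge [-0.02999974  0.01172886  0.0010489 ] centre x -0.0019997401980969866 gap (underside to stage) mm 11.801963469042079
```

View pics/m6.png

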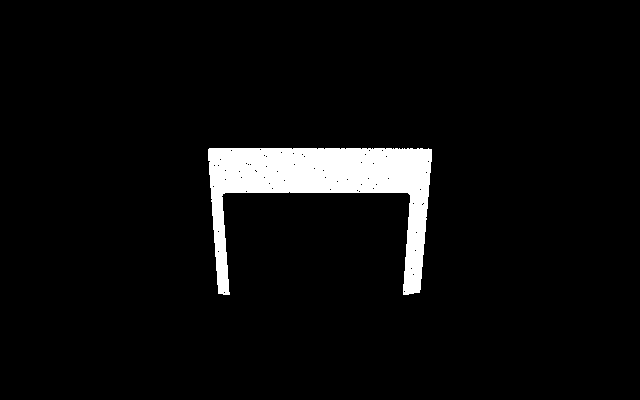

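The wrist-only relative check agrees with my model: gap 11.8 mm, about 2 mm of centring still to correct, and tilt within 0.006 rad. I'll correct that and descend.

Request:
jog_arm(
  deltas=[
    [[0,0,0],[-0.002,0.002,0.002],0],
    [[0,0,0],[-0.002,0.005,0.002],0],
    [[0,0,0],[-0.002,0.007,0.002],0],
    [[0,0,0],[-0.002,0.007,0.002],0],
  ],
)

```text
time: 11.37
eef_pos: [0.6357, -0.0064, 0.1475]
tcp_rot: [-0.681, -0.192, -0.168, 0.687]
contact_force: [0.0, 0.3, 0.4]
opening: 0.129
```

```bash
python3 tgt.py -0.003;python3 - <<'E'
from h import *
c=cam('wrist');cv2.imwrite(f'pics/w7.png',c['pixels']);np.savez(f'w7.npz',**c)
E
python3 rel.py w7.npz 9 pics/m7.png; python3 tgt.py -0.003
```

```text
t 11.3667 target [ 0.6398 -0.0068  0.141 ]
turn [ 0.002 -0.001  0.002] shift [ 0.0003  0.0077 -0.0006] deg 0.2
carrier rel stage x,y,n mm [-0.1  0.6  4.7] F normal 0.29577908347863346 F [ 0.2 -0.3  0.3] qpos [-0.218  0.06   2.063  0.245  0.531 -2.006] open 0.1289613506859659
carrier n [-0.0246 -0.9997 -0.0024] stage n [-0.0175 -0.9998  0.0012] std 0.0005778424742946547 0.0006019376332057776 stage tilt rel carrier about z,x [-0.0071 -0.0036]
stage z -0.053269902526012776 0.053726383579805484 ctr z 0.00022824052689635402 lower edge [-0.04649535  0.0204352   0.00107387] centre x -0.0024953496156535637
carrier edge [-0.03005045  0.01154427  0.00105114] centre x -0.0020504481937629847 gap (underside to stage) mm 4.997151264989604
t 11.4167 target [ 0.6398 -0.0068  0.141 ]
turn [ 0.002 -0.001  0.003] shift [ 0.0001  0.0079 -0.0005] deg 0.2
carrier rel stage x,y,n mm [0.1 0.5 4.9] F normal -0.5575401718405126 F [-0.5  0.6  0.2] qpos [-0.219  0.06   2.063  0.245  0.531 -2.006] open 0.12513014325429292
```

Request:
jog_arm(
  deltas=[
    [[0,0,0.005],[0,0.002,0],0],
    [[0,0,0.005],[0,0.004,0],0],
    [[0,0,0.005],[0,0.005,0],0],
    [[0,0,0.005],[0,0.006,0],0],
    [[0,0,0.005],[0,0.006,0],0],
    [[0,0,0.005],[0,0.006,0],0],
  ],
)

```text
time: 11.92
eef_pos: [0.639, -0.0064, 0.143]
tcp_rot: [-0.681, -0.191, -0.166, 0.687]
contact_force: [-2.5, 1.9, 2.5]
opening: 0.125
```

```bash
python3 tgt.py -0.003
```

```text
t 11.9167 target [ 0.6398 -0.0068  0.141 ]
turn [ 0.002 -0.001 -0.002] shift [-0.0003  0.0022 -0.0004] deg 0.2
carrier rel stage x,y,n mm [ 0.4  0.4 -0.8] F normal 3.395825263869282 F [-0.8 -3.4  2. ] qpos [-0.216  0.075  2.055  0.243  0.527 -2.003] open 0.1252242622181702
```

Request:
jog_arm(
  deltas=[
    [[0,0,0],[0,0.001,0],0],
    [[0,0,0],[0,0.002,0],0],
    [[0,0,0],[0,0.003,0],0],
    [[0,0,0],[0,0.003,0],0],
    [[0,0,0],[0,0.003,0],0],
  ],
)

```text
time: 12.33
eef_pos: [0.6405, -0.0063, 0.1405]
tcp_rot: [-0.681, -0.191, -0.166, 0.687]
contact_force: [-4.4, 0.8, 4.3]
opening: 0.131
```

```bash
python3 tgt.py -0.004;python3 - <<'E'
from h import *
c=cam('wrist');cv2.imwrite(f'pics/w8.png',c['pixels']);np.savez(f'w8.npz',**c)
c=cam('scene');cv2.imwrite(f'pics/scene8.png',c['pixels'])
E
python3 rel.py w8.npz 5 pics/m8.png; python3 tgt.py -0.004
```

```text
t 12.3333 target [ 0.6403 -0.0068  0.1401]
turn [ 0.002 -0.001 -0.002] shift [-0.0004  0.0003 -0.0005] deg 0.1
carrier rel stage x,y,n mm [ 0.4  0.4 -3.7] F normal 5.960164412035261 F [-1.6 -6.   0.9] qpos [-0.216  0.082  2.053  0.244  0.522 -2.004] open 0.1308716589161845
carrier n [-2.420e-02 -9.997e-01 -9.000e-04] stage n [-1.036e-01 -9.946e-01 -6.000e-04] std 0.0005749103293669073 0.002671117213868599 stage tilt rel carrier about z,x [ 0.0794 -0.0003]
stage z -0.05295263817382464 0.05361589038677236 ctr z 0.00033162610647385904 lower edge [-0.04700023  0.0163356   0.00105105] centre x -0.0030002294410559627
carrier edge [-0.02998365  0.01177131  0.00105215] centre x -0.0019836502306384667 gap (underside to stage) mm -1.9730527125001334
t 12.4333 target [ 0.6403 -0.0068  0.1401]
turn [ 0.002 -0.001 -0.002] shift [-0.0004  0.0003 -0.0004] deg 0.1
carrier rel stage x,y,n mm [ 0.4  0.4 -3.7] F normal 5.933206108236478 F [-1.6 -5.9  0.7] qpos [-0.216  0.082  2.053  0.244  0.522 -2.004] open 0.1287715260075443
```

View pics/w8.png

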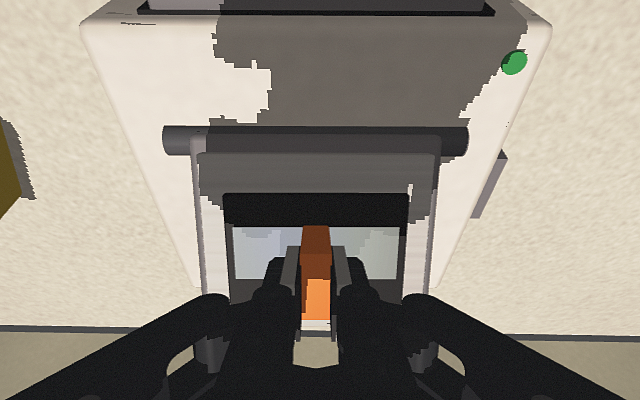

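Pressed: 5.9 N along the normal and 3.7 mm of sink, which fits the spring. The stage fit in that last check was contaminated by carrier pixels, so I'm refitting on stage-only regions.

```bash
python3 - <<'E'
from h import *
exec(open('rel.py').read().split('mc,nc,sc')[0].replace('sys.argv[1]','"w8.npz"'))
mc,nc,sc=fit(pl)
mk=np.r_[W[160:186,210:400].reshape(-1,3),W[195:280,204:218].reshape(-1,3),W[225:280,415:428].reshape(-1,3)]
d=(mk-mc)@nc;mk=mk[abs(d+.005)<.006]
ms,ns,ss=fit(mk);print(len(mk),nc.round(4),ns.round(4),sc,ss,'tilt diff',(nc-ns).round(4))
for x in(-.028,.028):
    p=np.array([x,0,0]);
    f=lambda m,n:m[1]-((x-m[0])*n[0]+(0-m[2])*n[2])/n[1]
    print(x,'gap mm',1000*(f(ms,ns)-f(mc,nc))-5)
M2=abs((W-ms)@ns)<.002
vs=[100+np.argmax(M2[100:,u]) for u in range(235,400)];print('lower edge x',np.nanmedian(W[vs,range(235,400),0]))
c=dict(np.load('w8.npz'));W=pts(c)
# drawer front: top-of-image dark strip region
P=W[0:10,160:480].reshape(-1,3);P=P[(P[:,2]>.05)&(P[:,2]<.075)];print('front',len(P),cv2.minAreaRect((P[:,:2]*1000).astype(np.float32)))
P=W[20:110,150:480].reshape(-1,3);P=P[abs(P[:,2]-.08)<.004];print('roof front x',P[:,0].min())
E
```

```text
6712 [-2.420e-02 -9.997e-01 -9.000e-04] [-2.170e-02 -9.998e-01  8.000e-04] 0.0005749103293669073 0.0005747822110873203 tilt diff [-0.0026  0.0001 -0.0017]
-0.028 gap mm 1.0005482967875334
0.028 gap mm 1.1439524735506579
lower edge x -0.047013491923304215
front 3188 ((555.6578979492188, -7.3874969482421875), (4.416369438171387, 133.1024932861328), 2.1303372383117676)
roof front x 0.5576297472036519
```

View pics/scene8.png

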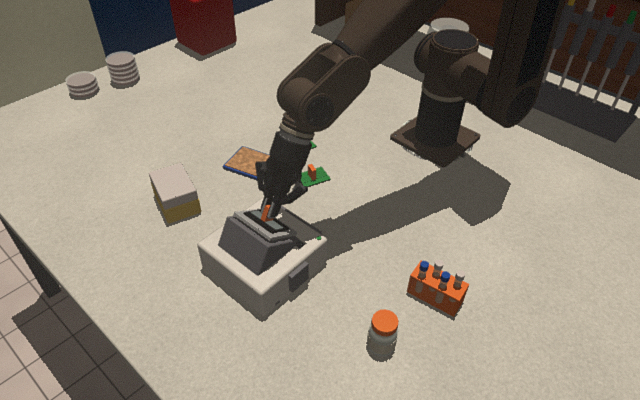

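```bash
python3 tgt.py -0.004; python3 -c "
from plant import ctrl
print(ctrl.sign_off())"
```

```text
t 12.4333 target [ 0.6403 -0.0068  0.1401]
turn [ 0.002 -0.001 -0.002] shift [-0.0004  0.0003 -0.0004] deg 0.1
carrier rel stage x,y,n mm [ 0.4  0.4 -3.7] F normal 5.933206108236478 F [-1.6 -5.9  0.7] qpos [-0.216  0.082  2.053  0.244  0.522 -2.004] open 0.1287715260075443
the job is handed in; nothing more can be done
None
```

The job is handed in. The drawer is shut, and the arm is still gripping the carrier and holding it pressed on the stage. It took 12.4 s by the robot's clock.

- **Drawer:** I pushed it with the closed fingers until it stopped moving, at about 11 N. The finger position then matched the shut position to about 1–2 mm.
- **Carrier:** I gripped it by the orange fin at 60 N, lifted it, tilted it to the stage slope (0.53 rad) and lowered it onto the plate.
- **Last checks:**
    - **Press:** about 5.9 N along the stage normal, with the plate sunk about 3.7 mm, which fits its spring.
    - **Centring:** within about 1 mm.
    - **Flushness:** tilt matches the stage within about 0.003 rad.
- **Disagreements:** The last depth picture shows an even gap of about 1 mm under the carrier. I take that as camera bias, because the force and sink both show contact. An earlier stage-plane fit while pressed was spoiled by carrier pixels, so I redid it on stage-only areas.
- **Other things on the bench:** My moves stayed clear of the other things, and in the last scene picture the rack, jar and tip box look unmoved. The arm partly hides the green look-alikes there.

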